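Set out the seasonings and the garlic

ROBOT

A 7-joint arm with a two-finger parallel gripper is mounted at the origin on a cart in front of the work surface, level with it; the furniture and walls round the work are solid. World frame = base frame: x ahead of the robot, y to its left, z up, the work surface at z = 0. Lengths are in m, angles in rad, forces in N, time in s.
With the tool pointing down it reaches from about 0.35 to 0.9 m from the base axis. Payload 8.1 kg.
Tool frame: the origin (TCP) lies between the finger pads; the fingertips stand 22 mm ahead of it and the grasp point (between the pads) lies 3 mm ahead of it (arm.tip_reach is the distance from the TCP to the fingertips, in m); z points along the fingers, y is the line along which they close (so a half turn about z gives the same grasp; the last joint's range is limited). The gripper opens to 92 mm and grips with 3 to 60 N. Pads are 19 mm wide; open, the fingers measure 130 mm over their backs; the gripper's body (75 mm by 190 mm) begins 47 mm behind the grasp point.
Start: joints at [1.056, 0.434, 0.025, 1.573, -0.012, 1.134, -0.075], TCP at [0.25, -0.573, 0.249] pointing down, gripper open.
Joint ranges: [-2.62, 2.62], [-0.44, 2.09], [-1.27, 1.32], [0.08, 2.57], [-1.32, 4.46], [0.12, 2], [-2.74, 2.74]. Speed limits (rad/s): [2.22, 2.22, 3.01, 3.01, 3.14, 3.14, 3.14].

INTERFACE

Orientations are given as a rotation vector (axis times angle).
In Python, from cell import telemetry, vision, job, arm gives the robot as it stands. The module is installed in compiled form; this text tells all that it offers.
- The arm moves only by the shell command python3 -m creep 'ROWS' [FORCE]. ROWS is text: rows parted by semicolons, each of 7 numbers parted by spaces: the finger opening in cm, from 0 to 9.18, then the shift along the tool's x, y, z in cm, then the turn, a rotation vector about the tool's x, y, z in degrees. A call has 1 to 5 rows; each row is the pose to reach, as a shift and turn from the pose commanded when the call began, along the tool's axes at that moment; what a row does not reach only later rows make up. A row lasts 1/8 s, in which the tool goes at most 62.5 mm and 10.7 degrees, less where a joint would pass 70% of its speed; a pose out of reach is approached as far as the arm can. A call with a gripper value outside its range is refused whole. The fingers move at their own pace and stop on an object; FORCE is the grip in N (left out, the last holds). Time passes only in rows, so rows that repeat a pose let the fingers close. It gives the time, the measured TCP pose, the force, the opening and the grip force at its end, in the units of the state.
- telemetry.observe(): the state, without advancing time (a new reading comes with each control period).
- vision.get_image(name): name is "scene" or "top" or "wrist"; returns the picture (480x640x3 uint8, red, green, blue); there is no depth.
- vision.camera_info(name): a dict with "fov_y" (degrees; the focal length in pixels is half the picture's height over the tangent of half this angle, whatever the lens; pixels are square), "cx", "cy" (the principal point, pixels), "extrinsics" (4x4, takes a point from camera to world coordinates). Camera axes: x right, y down, z forward; pixel columns grow to the right and rows downward; lengths in m; the calibration is good to about 2 mm. A picture is of the moment at which its call begins: read the wrist's pose just before it. camera_info takes no time and is no camera call; for the wrist camera it gives the pose at the moment of the call.
- job.sign_off(): hands the job in; it is judged then, once.
The state is a dict: "clock": time; "joints": joint angles; "dq": joint speeds; "joint_efforts": joint torques, N m; "position": TCP position; "ee_rot": TCP orientation; "force": force on the tool from outside, world axes, zero at the start; "ft_torque": the same for the moment, N m; "width": opening from 0.0 (shut) to 1.0 (fully open); "gripper_force": force on a finger pad.
Only numpy, scipy, OpenCV 4.12 (cv2) and the standard library are available. Lean on these libraries where they do the work, as an engineer would, in place of code of your own. Each camera call takes 0.05 s, during which the arm holds its last target. There are 200 camera calls.

TASK

Set the three seasonings that stand in front of the long wooden serving board upright on it, in a straight, evenly spaced row along its middle line between the big canister and the lentil jar that stand at its two ends: the tall slim jar in the middle, the plump salt bottle between it and the canister, and the short square jar between it and the lentil jar. Put the garlic, root end down, in the middle of the top plate of the stack. Leave the lime and all other things where they are.

Things in the scene. Friction and masses are not known exactly. Their poses are not given: they have to be found in the camera images.
- salt_bottle: Loose white plastic bottle with a broad white cap, the plumpest of the three seasonings: round, 54 mm across, 86 mm high (body up to 71 mm, cap 43 mm across above it). To be moved. It starts in the row of loose things in front of the serving board; a similar bottle at the far left, beside the orange bowl, is not part of the task. Origin: centre of its underside, z up. 
- tall_jar: Loose slim round spice jar with a mustard-yellow cap (green mark on top), the tallest of the three seasonings: 42 mm across, 106 mm high. To be moved. Origin: centre of its underside, z up. 
- short_jar: Loose square spice jar with rounded corners and a round red cap (green mark on top): 47 x 47 mm, 97 mm high (square body up to 76 mm, cap 45 mm across above it). To be moved. Origin: centre of its underside, z up. Its flat sides face its x and y axes; starts with yaw within 0.4 rad of the world's axes.
- garlic: Loose whole garlic bulb, 53 mm across at its widest (about 22 mm up), 52 mm high with the pointed neck upward. To be moved. Origin: centre of its underside (root end), z up through the neck.
- lime: Loose lime, about 53 x 46 mm, 48 mm high; stands among the loose things and is to be left alone. Origin: centre of its underside, z up. 
- serving_board: Long narrow light-wood board lying on the worktop, fixed: 110 mm (its x) by 540 mm (its y), top surface 18 mm above its origin. Origin: centre of its underside; y runs along its length, within 0.12 rad of the world's y. The canister and the lentil jar stand on its middle line, centred 212 mm either side of its origin, so even spacing puts the three seasonings at its centre and 106 mm either side.
- canister: Big pale grey-white round canister with a brown knobbed lid, 102 mm across, 140 mm high, fixed at one end of the serving board (left or right varies). Origin: centre of its underside, z up. 
- lentil_jar: Big clear jar of lentils with a black lid, 81 mm across, 158 mm high, fixed at the other end of the serving board. Origin: centre of its underside, z up. 
- plates: Stack of white plates, fixed on the worktop: 200 mm across, rim 45 mm high; the flat middle of the top plate is about 37 mm above the origin. Origin: centre of its underside, z up. 
Not all that is in view belongs to the job. There is more than one size of the salt_bottle; the one meant has the size given above.

How it is judged:
By the outcome, as a careful person would: the job done as asked, in the order asked, and still so for the second after the job is handed in, with the robot touching nothing.
It also fails if it takes over 128 s, if anything falls off the work surface, if the arm or the gripper's body presses on something with over 40 N, if the wrist force passes 120 N, or if a joint passes its speed limit or range.

## Working session

There is one attempt and no reset: what is moved stays moved. The work goes in short steps, Python scripts to look and compute and a shell command to move; the robot and the scene stay as the last step left them, time stands still between calls to the robot, and variables do not carry over. Pictures are saved under pics/ and viewed, at most 14 in all, crops included, and the job is handed in when it is done.

```bash
mkdir -p pics
python3 - <<'E'
from cell import telemetry, vision, job, arm
import cv2, numpy as np
s=telemetry.observe(); print({k:np.round(v,3) for k,v in s.items()}, arm.tip_reach)
for n in ["scene","top"]:
    im=vision.get_image(n); cv2.imwrite(f"pics/{n}0.png",im[:,:,::-1])
    i=vision.camera_info(n); print(n,i['fov_y'],i['cx'],i['cy'],np.round(i['extrinsics'],4).tolist(), [k for k in i])
E
```

```text
{'clock': np.float64(0.0), 'joints': array([ 1.056,  0.435,  0.025,  1.574, -0.012,  1.134, -0.075]), 'dq': array([-0.002, -0.   ,  0.001,  0.   ,  0.   , -0.001, -0.001]), 'joint_efforts': array([ 0.0000e+00, -6.6784e+01,  9.8500e-01, -3.1446e+01, -6.1000e-02,
        4.3000e-02,  0.0000e+00]), 'position': array([ 0.25 , -0.572,  0.248]), 'ee_rot': array([-3.074e+00, -6.420e-01,  1.000e-03]), 'force': array([0.593, 0.803, 0.013]), 'ft_torque': array([-0.022, -0.002,  0.028]), 'gripper_force': np.float64(0.0), 'width': np.float64(0.998)} 0.022
scene 52.90832347435722 320.8511914597671 251.7720997227334 [[-0.7705, -0.3908, 0.5035, -0.1199], [-0.6373, 0.4575, -0.6201, 0.8015], [0.012, -0.7987, -0.6016, 0.8059], [0.0, 0.0, 0.0, 1.0]] ['fov_y', 'cx', 'cy', 'extrinsics']
top 46.131010483712984 319.8733097035901 240.09457299221117 [[-0.0083, -0.984, 0.1777, 0.2782], [-0.9999, 0.006, -0.0135, 0.0608], [0.0122, -0.1778, -0.984, 1.2311], [0.0, 0.0, 0.0, 1.0]] ['fov_y', 'cx', 'cy', 'extrinsics']
```

View pics/scene0.png

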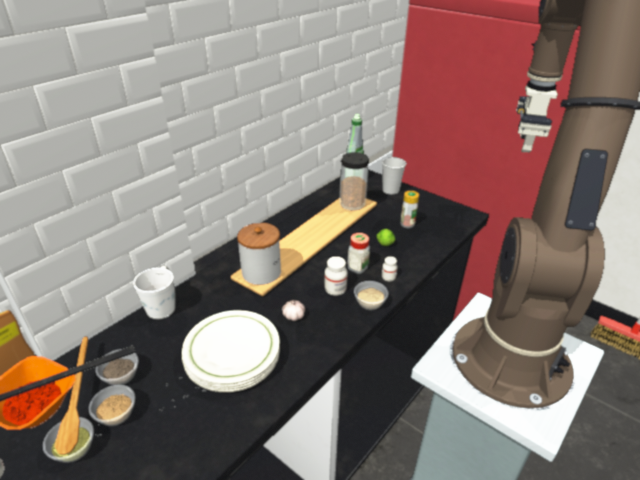

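View pics/top0.png

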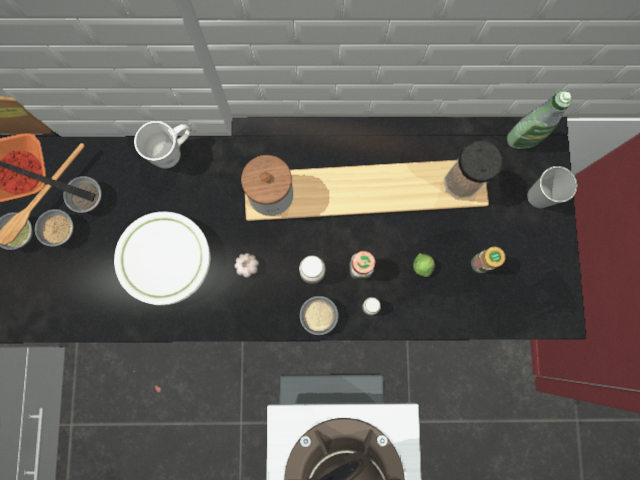

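The top view shows the canister at (267,185) and the lentil jar at (474,168). The tall jar's yellow cap is at (495,257), the short jar's red cap at (363,262), the lime at (424,265), the garlic at (246,265) and the plates at (162,258).

Salt candidates are the white bottles at top (312,269) and (372,306), which are scene (336,276) and (389,268). The first looks bigger, and I'll confirm that with measurements and a crop.

```bash
cat > h.py <<'E'
import numpy as np, cv2
from scipy.spatial.transform import Rotation as R
from cell import telemetry, vision, job, arm
def cam(n):
    i=vision.camera_info(n); return 240/np.tan(np.radians(i['fov_y'])/2),i['cx'],i['cy'],np.array(i['extrinsics'])
def ray(c,u,v):
    f,cx,cy,E=c; d=E[:3,:3]@np.array([(u-cx)/f,(v-cy)/f,1.]); return E[:3,3],d/np.linalg.norm(d)
def plane(c,u,v,z):
    o,d=ray(c,u,v); return o+d*(z-o[2])/d[2]
def proj(c,p):
    f,cx,cy,E=c; q=E[:3,:3].T@(np.array(p)-E[:3,3]); return np.array([cx+f*q[0]/q[2],cy+f*q[1]/q[2]])
def tri(*rs):
    A=np.zeros((3,3));b=np.zeros(3);Ps=[]
    for o,d in rs:
        P=np.eye(3)-np.outer(d,d);A+=P;b+=P@o;Ps.append((P,o))
    x=np.linalg.solve(A,b); return x,[round(1000*np.linalg.norm(P@(x-o)),1) for P,o in Ps]
def blobs(im,lo,hi,box,minA=20):
    x0,y0,x1,y1=box; h=cv2.cvtColor(im[y0:y1,x0:x1],cv2.COLOR_RGB2HSV)
    m=cv2.inRange(h,lo,hi); n,l,s,c=cv2.connectedComponentsWithStats(m)
    return [(c[k]+[x0,y0],s[k]+[x0,y0,0,0,0]) for k in range(1,n) if s[k][4]>=minA]
def togo(x,y,z,yaw=None):
    """shift (cm, tool axes) and turn (deg, tool z) to bring TCP to x,y,z with tool x axis at yaw, from the measured pose"""
    s=telemetry.observe(); r=R.from_rotvec(s['ee_rot']); M=r.as_matrix()
    d=M.T@(np.array([x,y,z])-s['position'])*100
    t=None
    if yaw is not None:
        T=np.array([[np.cos(yaw),np.sin(yaw),0],[np.sin(yaw),-np.cos(yaw),0],[0,0,-1]]).T
        T=np.column_stack([[np.cos(yaw),np.sin(yaw),0],[np.sin(yaw),-np.cos(yaw),0],[0,0,-1]])
        t=np.degrees((r.inv()*R.from_matrix(T)).as_rotvec()).round(2)
    return d.round(2),t
E
python3 - <<'E'
from h import *
t=cv2.imread('pics/top0.png')[:,:,::-1]; s=cv2.imread('pics/scene0.png')[:,:,::-1]
a=cv2.resize(t[235:335,225:525],None,fx=2.6,fy=2.6,interpolation=2); b=cv2.resize(s[180:330,270:430],None,fx=2.1,fy=2.1,interpolation=2)
c=np.zeros((a.shape[0]+b.shape[0],a.shape[1],3),np.uint8); c[:a.shape[0]]=a; c[a.shape[0]:,:b.shape[1]]=b
cv2.imwrite('pics/crop1.png',c[:,:,::-1]); print(c.shape)
T=cam('top');S=cam('scene')
for n,lo,hi,bt,bs in [('garlic',(0,0,110),(180,90,255),(230,250,262,280),(278,295,310,322)),('salt',(0,0,150),(180,60,255),(295,252,330,288),(322,254,350,300)),('small',(0,0,150),(180,60,255),(360,296,384,318),(380,255,400,285)),
 ('short',(0,60,100),(14,255,255),(345,248,380,282),(345,230,372,250)),('tall',(18,120,110),(34,255,255),(468,240,510,275),(398,185,422,202)),('lime',(35,100,50),(60,255,255),(405,245,440,280),(370,220,400,250)),
 ('lid',(0,60,40),(25,255,200),(235,150,300,215),(235,218,285,250)),('blk',(0,0,0),(180,255,60),(452,138,505,186),(336,148,372,172)),('plate',(0,0,140),(180,60,255),(105,205,220,310),(175,305,285,395))]:
    for im,c,bx,nm in [(t,T,bt,'top'),(s,S,bs,'scene')]:
        B=blobs(im,lo,hi,bx,30); 
        for cc,st in sorted(B,key=lambda q:-q[1][4])[:2]: print(n,nm,cc.round(1),st, plane(c,*cc,0).round(3))
E
```

```text
(575, 780, 3)
garlic top [245.7 264.5] [234 253  24  24 424] [0.447 0.208 0.   ]
garlic scene [293.  309.7] [282 300  23  21 361] [0.458 0.192 0.   ]
salt top [311.4 268.2] [299 256  25  25 499] [0.438 0.063 0.   ]
salt scene [335.6 268.4] [325 257  22  23 418] [0.478 0.002 0.   ]
salt scene [333.4 287.1] [325 279  19  16 209] [0.436 0.065 0.   ]
small top [371.1 305.4] [363 298  17  16 217] [ 0.355 -0.066  0.   ]
small scene [389.  268.1] [382 257  15  24 265] [ 0.371 -0.091  0.   ]
short top [363.1 262.6] [352 251  24  23 289] [ 0.449 -0.051  0.   ]
short scene [358.9 241.4] [350 232  20  18 237] [ 0.503 -0.138  0.   ]
tall top [493.  257.4] [483 247  22  20 239] [ 0.459 -0.339  0.   ]
tall scene [410.6 196.1] [404 190  15  12 142] [ 0.524 -0.456  0.   ]
lime top [423.3 264.7] [413 253  22  24 383] [ 0.444 -0.184  0.   ]
lime scene [385.4 236.8] [376 228  20  18 269] [ 0.458 -0.207  0.   ]
lid top [267.4 179.8] [ 241  155   59   60 2132] [0.64  0.161 0.   ]
lid scene [258.4 234.8] [237 222  48  27 853] [0.745 0.025 0.   ]
blk top [480.8 157.3] [452 138  53  48 920] [ 0.691 -0.326  0.   ]
blk scene [354.5 164.3] [342 160  26   8 116] [ 0.801 -0.52   0.   ]
plate top [161.5 258. ] [ 114  211   96   94 7083] [0.463 0.393 0.   ]
plate scene [230.3 350.3] [ 182  310   98   82 6336] [0.477 0.374 0.   ]
```

View pics/crop1.png

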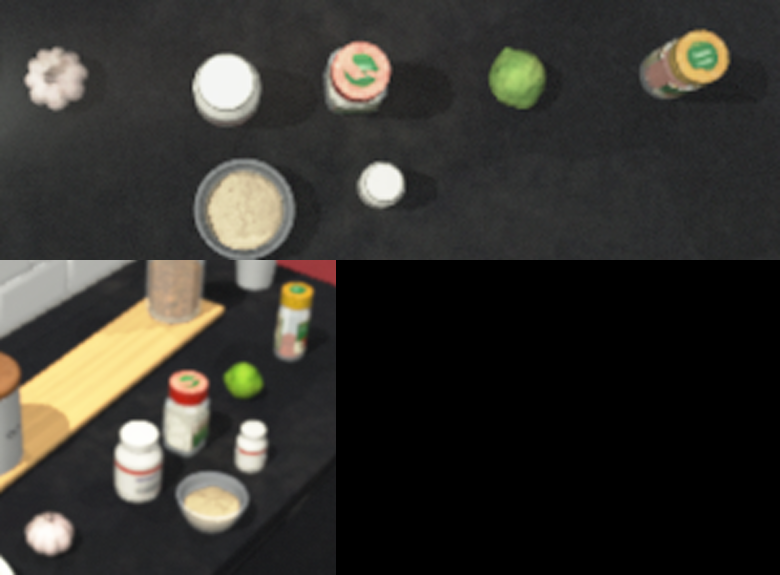

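The crop confirms it: the bottle at top (312,269) is about 25 px, or 53 mm, across, while the one at (372,306) is about 36 mm. So (312,269) is the salt bottle.

Run:
```python
from h import *
t=cv2.imread('pics/top0.png')[:,:,::-1]
T=cam('top');S=cam('scene')
for n,a,b,z in [('garlic',(245.7,264.5),(293,309.7),.024),('salt',(312,267.5),(335.6,264),.086),('short',(363.5,261.5),(358.9,238.5),.097),('tall',(494,257),(410.8,193.5),.106),('lime',(423.3,264.7),(385.4,236.8),.024),('small',(371.1,305.4),(389,263),.05),('lid',(266,177),(259,233),.13),('plate',(161.5,258),(230.3,350.3),.045)]:
    x,e=tri(ray(T,*a),ray(S,*b)); print(n,x.round(3),e,'plane',plane(T,*a,z).round(3))
h=cv2.cvtColor(t,cv2.COLOR_RGB2HSV)
m=cv2.inRange(h,(8,50,90),(28,170,255)); m[:150]=0;m[230:]=0;m[:,:240]=0;m[:,495:]=0
# long edges: per column top/bottom extent
up=[];lo=[]
for u in range(300,440):
    v=np.where(m[:,u])[0]
    if len(v)>15: up.append(plane(T,u+.0,v[0]-.5,.018));lo.append(plane(T,u,v[-1]+.5,.018))
for L in (up,lo):
    L=np.array(L); vx,vy,x0,y0=cv2.fitLine(L[:,:2].astype(np.float32),cv2.DIST_HUBER,0,.01,.01).ravel(); print('edge ang',np.arctan2(-vx/np.sign(vy),abs(vy)).round(4),x0.round(4),y0.round(4))
for (u,v) in [(246,219.5),(489,206)]: print(plane(T,u,v,.018).round(3))
for (y0,y1,u0,u1) in [(215,219,240,262),(190,204,480,500)]: print([ (v,np.where(m[v,u0-5:u1])[0][[0,-1]]+u0-5) for v in range(y0,y1,3) if m[v,u0-5:u1].any()])
print(togo(.45,-.32,.25,0))
```

```text
garlic [0.445 0.206 0.019] [np.float64(0.4), np.float64(0.4)] plane [0.444 0.205 0.024]
salt [0.431 0.063 0.075] [np.float64(1.8), np.float64(1.8)] plane [0.428 0.062 0.086]
short [ 0.44  -0.043  0.091] [np.float64(0.9), np.float64(0.9)] plane [ 0.438 -0.043  0.097]
tall [ 0.446 -0.307  0.105] [np.float64(1.7), np.float64(1.7)] plane [ 0.444 -0.307  0.106]
lime [ 0.442 -0.179  0.022] [np.float64(0.7), np.float64(0.7)] plane [ 0.441 -0.179  0.024]
small [ 0.354 -0.061  0.044] [np.float64(1.5), np.float64(1.5)] plane [ 0.352 -0.061  0.05 ]
lid [0.604 0.152 0.137] [np.float64(1.8), np.float64(1.8)] plane [0.607 0.154 0.13 ]
plate [0.459 0.386 0.024] [np.float64(0.3), np.float64(0.3)] plane [0.456 0.38  0.045]
edge ang 0.0572 0.6696 -0.0688
edge ang 0.0571 0.5572 -0.0661
[0.544 0.206 0.018]
[ 0.572 -0.332  0.018]
[(215, array([245, 261])), (218, array([246, 261]))]
[(190, array([475, 486])), (193, array([475, 487])), (196, array([475, 487])), (199, array([475, 487])), (202, array([475, 488]))]
(array([ 28.43, -15.12,  -0.18]), array([-8.000e-02,  2.000e-02,  2.359e+01]))
```

Measured so far:
- **Board:** centre is about (0.613, -0.060), yaw +0.057, with the canister at its +y end.
- **Cap tops:** the triangulated heights agree with the text.

Now I'll move to above the tall jar.

```bash
python3 -m creep '9 5.2 -3 0 0 0 10; 9 10.4 -6 0 0 0 20; 9 15.6 -9 0 0 0 30; 9 20.8 -12 0 0 0 40; 9 26 -15 0 0 0 50'
python3 - <<'E'
from h import *
print(togo(.445,-.307,.25,np.pi/2+.057)); print(telemetry.observe()['joints'].round(2))
E
```

```text
clock: 0.72
position: [0.4274, -0.3322, 0.2485]
ee_rot: [-3.06, 0.712, 0.0]
force: [0.4, -0.7, 0.7]
width: 0.985
gripper_force: 0.0
(array([ 0.47, -3.04, -0.15]), array([-2.0000e-02,  1.0000e-02, -1.1946e+02]))
[ 0.49  0.3   0.1   1.78 -0.03  1.06 -1.43]
```

```bash
python3 -m creep '9 0 -1 0 0 0 -10.6; 9 0 -2 0 0 0 -21.2; 9 0.2 -2.5 0 0 0 -31.8; 9 0.4 -3 0 0 0 -42.4; 9 0.4 -3 0 0 0 -53' >/dev/null; python3 -m creep '9 0 0 0 0 0 -10.6; 9 0 0 0 0 0 -21.2; 9 0 0 0 0 0 -31.8; 9 0 0 0 0 0 -42.4; 9 0 0 0 0 0 -53'>/dev/null; python3 -m creep '9 0 0 0 0 0 -10; 9 0 0 0 0 0 -13.4;9 0 0 0 0 0 -13.4'
python3 - <<'E'
from h import *
print(togo(.445,-.307,.25,np.pi/2+.057)); print(telemetry.observe()['joints'].round(2))
c=cam('wrist'); im=vision.get_image('wrist'); cv2.imwrite('pics/w1.png',im[:,:,::-1]); print(c)
print(proj(c,(.445,-.307,.106)))
E
```

```text
clock: 2.35
position: [0.443, -0.3087, 0.2484]
ee_rot: [-2.152, -2.287, 0.0]
force: [-0.4, 0.2, 0.6]
width: 0.982
gripper_force: 0.0
(array([ 0.16,  0.21, -0.16]), array([-0.03, -0.02,  0.22]))
[ 0.75  0.32 -0.31  1.76  0.11  1.08  0.46]
(np.float64(393.89315532487865), 318.6527635145633, 243.94073713921063, array([[ 0.99812511,  0.05873257,  0.01722634,  0.43836853],
       [ 0.06119693, -0.95259416, -0.29802568, -0.22906623],
       [-0.0010941 ,  0.29852111, -0.9544024 ,  0.38487489],
       [ 0.        ,  0.        ,  0.        ,  1.        ]]))
[321.58465533 232.21057569]
```

View pics/w1.png

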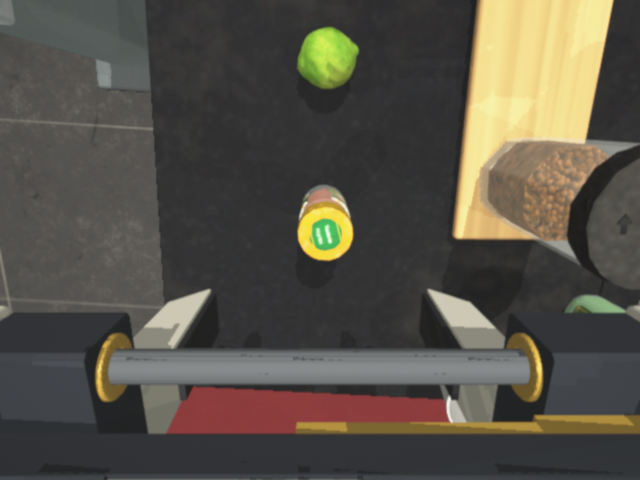

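Wrist view: the yellow cap is at (326,234) with radius about 27 px, the lime at (327,58) and the board's right front corner at (455,238). Next I'll measure the jar and the board from this picture.

Run:
```python
from h import *
im=cv2.imread('pics/w1.png')[:,:,::-1]; c=cam('wrist'); T=cam('top')
h=cv2.cvtColor(im,cv2.COLOR_RGB2HSV)
m=cv2.inRange(h,(15,150,190),(35,255,255))|cv2.inRange(h,(40,80,50),(85,255,255)); m[:200]=0; m[270:]=0; m[:,:295]=0; m[:,360:]=0
k=max(cv2.findContours(m,0,1)[0],key=cv2.contourArea); e=cv2.fitEllipse(cv2.convexHull(k)); print(e)
print(plane(c,*e[0],.106), tri(ray(c,*e[0]),ray(T,494.5,256.5)))
m=cv2.inRange(h,(10,50,120),(28,170,255)); m[245:]=0;m[:,:440]=0;m[:,620:]=0
P=np.array([plane(c,np.where(m[v])[0][0]-.5,v,.018) for v in range(5,225)]); q=np.polyfit(P[:,1],P[:,0],1); print('front edge x=',q)
P=np.array([plane(c,u,np.where(m[:,u])[0][-1]+.5,.018) for u in range(462,515)]); r=np.polyfit(P[:,0],P[:,1],1); print('end y=',r)
# corner
a=np.array([[1,-q[0]],[-r[0],1]]); k=np.linalg.solve(a,[q[1],r[1]]); print('corner',k)
th=-np.arctan(q[0]); d=np.array([-np.sin(th),np.cos(th)]); n=np.array([d[1],-d[0]]); C=k+.27*d+.055*n; print(th,'centre',C,C+.106*d,C-.106*d)
```

```text
((324.9548645019531, 231.83445739746094), (54.48847579956055, 56.84407043457031), 179.85812377929688)
[ 0.44753388 -0.30659376  0.106     ] (array([ 0.44749857, -0.31081113,  0.09456041]), [np.float64(1.1), np.float64(1.1)])
front edge x= [-0.05537738  0.55530782]
end y= [ 0.04551467 -0.3561986 ]
corner [ 0.57358745 -0.33009196]
0.05532088091072012 centre [ 0.61357429 -0.05746391] [0.60771327 0.04837393] [ 0.61943531 -0.16330175]
```

```bash
python3 -m creep '8 0.22 0.42 5 0 0 0; 8 0.22 0.42 10 0 0 0; 8 0.22 0.42 14.5 0 0 0; 8 0.22 0.42 17.7 0 0 0; 8 0.22 0.42 17.7 0 0 0'; python3 -m creep '3 0 0 0 0 0 0; 3 0 0 0 0 0 0;3 0 0 0 0 0 0; 3 0 0 0 0 0 0; 3 0 0 0 0 0 0' 20
```

```text
clock: 3.02
position: [0.4458, -0.3053, 0.0697]
ee_rot: [-2.15, -2.284, 0.002]
force: [-0.7, 0.2, 1.0]
width: 0.871
gripper_force: 0.0
clock: 3.65
position: [0.4475, -0.3064, 0.0722]
ee_rot: [2.152, 2.288, -0.0]
force: [-1.2, -0.0, 5.0]
width: 0.447
gripper_force: 20.0
```

```bash
python3 -m creep '3 0 0 -4 0 0 0; 3 0 0 -9 0 0 0; 3 0 0 -13 0 0 0; 3 0 0 -16 0 0 0'; python3 -m creep '3 3 2 0 0 0 0; 3 8 6 0 0 0 0; 3 13 10 0 0 0 0; 3 18 14 0 0 0 0; 3 22 17 0 0 0 0' >/dev/null; python3 -m creep '3 1.9 1 0 0 0 0; 3 1.9 1 0 0 0 0; 3 1.9 1 0 0 0 0'
python3 - <<'E'
from h import *
print(togo(.6136,-.0575,.0915,np.pi/2+.056))
c=cam('wrist'); im=vision.get_image('wrist'); cv2.imwrite('pics/w2.png',im[:,:,::-1])
for p in [(.6136,-.0575,.018),(.6077,.0484,.018),(.4315,.0625,.08),(.44,-.043,.09),(.601,.154,.14)]: print(proj(c,p).round())
E
```

```text
clock: 4.15
position: [0.4475, -0.3063, 0.2335]
ee_rot: [2.151, 2.288, 0.0]
force: [0.3, -0.4, -1.6]
width: 0.451
gripper_force: 20.0
clock: 5.15
position: [0.6116, -0.0587, 0.2314]
ee_rot: [2.154, 2.286, -0.003]
force: [-0.1, -1.2, -2.1]
width: 0.452
gripper_force: 20.0
(array([ 0.13,  0.23, 13.99]), array([-0.06,  0.08,  0.2 ]))
[321. 211.]
[322.  85.]
[57. 37.]
[ 81. 199.]
[ 324. -190.]
```

View pics/w2.png

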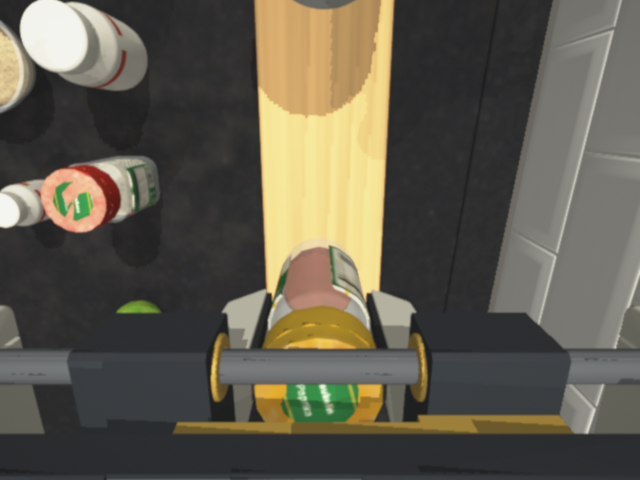

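The jar is held upright. The board edges are at u≈258 and u≈394, and the canister base is at the top near (322,0). Now I'll refine the middle line and canister position from both edges in this view.

Run:
```python
from h import *
im=cv2.imread('pics/w2.png')[:,:,::-1]; c=cam('wrist')
h=cv2.cvtColor(im,cv2.COLOR_RGB2HSV); m=cv2.inRange(h,(8,40,60),(30,200,255)); m[:,:240]=0;m[:,410:]=0
M=[];W=[]
for v in range(20,235,3):
    u=np.where(m[v])[0]; a=plane(c,u[0]-.5,v,.018);b=plane(c,u[-1]+.5,v,.018); M.append((a+b)/2);W.append(np.linalg.norm(a-b))
M=np.array(M); q=np.polyfit(M[:,1],M[:,0],1); print('mid x=',q,np.median(W)); print([np.polyval(q,y).round(4) for y in (-.0575,.048,-.163)])
```

```text
mid x= [-0.05785041  0.61175207] 0.11116218257974253
[np.float64(0.6151), np.float64(0.609), np.float64(0.6212)]
```

```bash
python3 -m creep '3 0.05 0.26 5 0 0 0.2; 3 0.05 0.26 10 0 0 0.2; 3 0.05 0.26 12.5 0 0 0.2; 3 0.05 0.26 13.6 0 0 0.2; 3 0.05 0.26 13.6 0 0 0.2'; python3 -m creep '3 0 0 0 0 0 0;3 0 0 0 0 0 0'
```

```text
clock: 5.82
position: [0.6147, -0.057, 0.0958]
ee_rot: [-2.158, -2.284, 0.001]
force: [1.1, 0.2, -1.2]
width: 0.446
gripper_force: 20.0
clock: 6.08
position: [0.6156, -0.056, 0.097]
ee_rot: [2.155, 2.284, 0.002]
force: [0.4, 0.4, -1.8]
width: 0.446
gripper_force: 20.0
```

```bash
python3 -m creep '3 -.2 -.16 .3 0 0 0;3 -.2 -.16 .6 0 0 0;3 -.2 -.16 .65 0 0 0;3 -.2 -.16 .65 0 0 0'
python3 - <<'E'
from h import *
s=telemetry.observe();print(s['position'],s['force'])
E
```

```text
clock: 6.58
position: [0.6134, -0.0584, 0.0902]
ee_rot: [2.156, 2.284, -0.001]
force: [-4.6, -1.0, 10.3]
width: 0.444
gripper_force: 20.0
[ 0.61342362 -0.05844741  0.09015132] [-4.57324826 -1.02366386 10.29336075]
```

```bash
python3 -m creep '4.6 0 0 0 0 0 0;5.5 0 0 0 0 0 0;7 0 0 0 0 0 0; 7 0 0 0 0 0 0'; python3 -m creep '7.5 0 0 -3 0 0 0; 7.5 0 0 -8 0 0 0; 7.5 0 0 -13 0 0 0; 7.5 0 0 -16 0 0 0;7.5 0 0 -16 0 0 0'
python3 - <<'E'
from h import *
print(togo(.4315,.0, .25,np.pi/2+.056))
E
```

```text
clock: 7.08
position: [0.6134, -0.058, 0.0891]
ee_rot: [-2.156, -2.285, 0.0]
force: [-0.3, 0.1, 0.2]
width: 0.745
gripper_force: 0.0
clock: 7.7
position: [0.6148, -0.0579, 0.252]
ee_rot: [2.153, 2.282, 0.005]
force: [-0.5, -0.5, -0.5]
width: 0.819
gripper_force: 0.0
(array([  6.84, -17.97,   0.11]), array([0.29, 0.03, 0.11]))
```

```bash
python3 -m creep '7.5 1.7 -4.5 0 0 0 0; 7.5 3.4 -9 0 0 0 0; 7.5 5.1 -13.5 0 0 0 0; 7.5 6.4 -17 0 0 0 0;7.5 6.4 -18 0 0 0 0'; python3 -m creep '7.5 0 0 0 0 0 0;7.5 0 0 0 0 0 0'
python3 - <<'E'
from h import *
c=cam('wrist'); im=vision.get_image('wrist'); cv2.imwrite('pics/w3.png',im[:,:,::-1]); np.save('w3.npy',np.array(c,dtype=object),allow_pickle=True)
E
```

```text
clock: 8.32
position: [0.4276, -0.0041, 0.2485]
ee_rot: [-2.154, -2.286, 0.003]
force: [0.8, 0.3, 0.2]
width: 0.815
gripper_force: 0.0
clock: 8.57
position: [0.431, -0.005, 0.2491]
ee_rot: [-2.157, -2.284, -0.001]
force: [0.1, -0.1, 0.1]
width: 0.817
gripper_force: 0.0
```

View pics/w3.png

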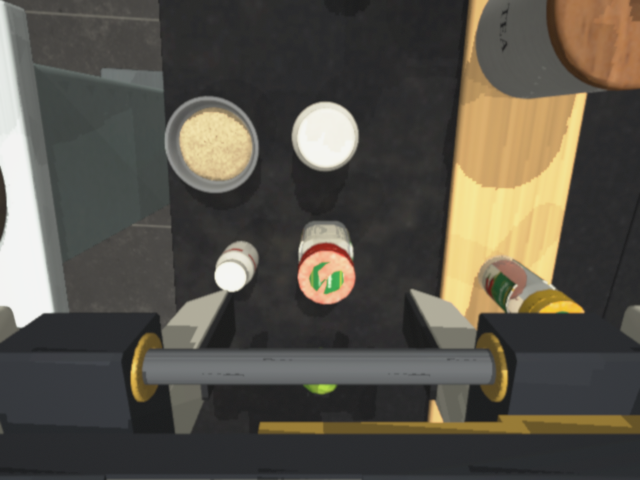

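Wrist view:
- **Salt:** cap at (326,134).
- **Bowl:** (212,145), about 30 mm from the salt, so I'll grasp with the fingers turned about 40°.
- **Short jar:** cap at (326,275).
- **Tall jar:** standing on the board at (545,300).

Run:
```python
from h import *
im=cv2.imread('pics/w3.png')[:,:,::-1]; c=tuple(np.load('w3.npy',allow_pickle=True)); T=cam('top'); t=cv2.imread('pics/top0.png')[:,:,::-1]
def top_ell(img,lo,hi,box):
    x0,y0,x1,y1=box; h=cv2.cvtColor(np.ascontiguousarray(img[y0:y1,x0:x1]),cv2.COLOR_RGB2HSV); m=cv2.inRange(h,lo,hi)
    k=max(cv2.findContours(m,0,1)[0],key=cv2.contourArea); e=cv2.fitEllipse(cv2.convexHull(k)); return np.array(e[0])+[x0,y0],e[1]
for th in (200,215,225):
  e=top_ell(im,(0,0,th),(180,30,255),(280,90,370,180)); print('salt',th,e,plane(c,*e[0],.086).round(4),end=' ')
  e2=top_ell(t,(0,0,th),(180,30,255),(295,252,330,288)); print(e2,tri(ray(c,*e[0]),ray(T,*e2[0])))
e=top_ell(im,(0,60,150),(12,150,255),(290,235,365,310)); print('short',e,plane(c,*e[0],.097))
e=top_ell(t,(0,60,120),(12,150,255),(345,248,380,282)); print('short top',e,plane(T,*e[0],.097))
# outline of salt lowest body: whole silhouette
e=top_ell(im,(0,0,90),(180,60,255),(280,90,370,180)); print('silh',e)
print('bowl',plane(c,212,145,.04))
x=plane(c,*top_ell(im,(0,0,215),(180,30,255),(280,90,370,180))[0],.086); print(togo(x[0],x[1],.2,np.pi/2+.056+np.radians(40)))
cv2.imwrite('pics/w3c.png',cv2.resize(im[85:310,150:380],None,fx=2.6,fy=2.6,interpolation=2)[:,:,::-1])
```

```text
salt 200 (array([325.41367722, 134.29079819]), (61.218109130859375, 64.9230728149414)) [0.4319 0.0654 0.086 ] (array([310.73651314, 267.39559078]), (21.278217315673828, 24.320999145507812)) (array([0.43253694, 0.06440878, 0.05369215]), [np.float64(0.0), np.float64(0.0)])
salt 215 (array([325.60845566, 134.29184341]), (59.408145904541016, 64.3338623046875)) [0.4321 0.0654 0.086 ] (array([310.58561611, 266.97806454]), (19.788833618164062, 23.492969512939453)) (array([0.43255998, 0.06466062, 0.06033485]), [np.float64(0.0), np.float64(0.0)])
salt 225 (array([326.16453552, 135.12687683]), (56.49652862548828, 62.83707809448242)) [0.4325 0.0649 0.086 ] (array([311.2053833 , 266.05850887]), (19.68971061706543, 20.407678604125977)) (array([0.4330036 , 0.06385076, 0.07025457]), [np.float64(0.5), np.float64(0.5)])
short (array([326.05354691, 276.67976379]), (53.329750061035156, 57.570030212402344)) [ 0.43903476 -0.04212708  0.097     ]
short top (array([363.07966995, 262.19716454]), (22.40544319152832, 23.76120948791504)) [ 0.436796  -0.0421785  0.097    ]
silh (array([324.80776978, 135.68311691]), (67.54161071777344, 69.89399719238281))
bowl [0.33683946 0.04966714 0.04      ]
(array([7.01, 0.51, 4.9 ]), array([ 1.000e-02, -2.000e-02, -3.992e+01]))
```

View pics/w3c.png

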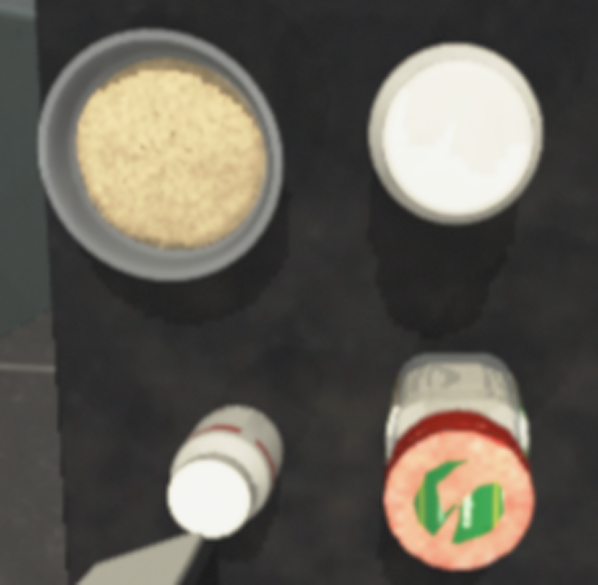

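```bash
python3 -m creep '7.5 2 .1 0 0 0 10; 7.5 4 .3 2 0 0 20; 7.5 6 .45 4 0 0 30; 7.5 6.95 .45 5 0 0 40;7.5 6.95 .45 5 0 0 40' >/dev/null; python3 -m creep '7.5 0 0 0 0 0 0;7.5 0 0 0 0 0 0'
python3 - <<'E'
from h import *
print(togo(.432,.0645,.053,np.pi/2+.056-np.radians(40)))
E
```

```text
clock: 9.5
position: [0.431, 0.0645, 0.1996]
ee_rot: [2.806, 1.411, 0.001]
force: [-0.0, -0.7, 1.0]
width: 0.816
gripper_force: 0.0
(array([ 0.05,  0.07, 14.66]), array([ 0.04, -0.03,  0.19]))
```

```bash
python3 -m creep '7.5 .05 .05 4 0 0 0; 7.5 .05 .05 9 0 0 0; 7.5 .05 .05 13 0 0 0; 7.5 .05 .05 14.6 0 0 0;7.5 .05 .05 14.6 0 0 0'; python3 -m creep '4 0 0 0 0 0 0;4 0 0 0 0 0 0;4 0 0 0 0 0 0;4 0 0 0 0 0 0' 20;  python3 -m creep '4 0 0 -4 0 0 0; 4 0 0 -9 0 0 0; 4 0 0 -14 0 0 0; 4 0 0 -18 0 0 0;4 0 0 -18 0 0 0'
python3 - <<'E'
from h import *
print(togo(.6079,.0475,.23,np.pi/2+.056))
E
```

```text
clock: 10.12
position: [0.4308, 0.0646, 0.0526]
ee_rot: [-2.807, -1.411, 0.003]
force: [-0.1, 0.1, 0.5]
width: 0.816
gripper_force: 0.0
clock: 10.62
position: [0.4319, 0.0651, 0.054]
ee_rot: [2.807, 1.409, 0.003]
force: [-0.7, -1.1, 7.3]
width: 0.574
gripper_force: 20.0
clock: 11.25
position: [0.4327, 0.0656, 0.2361]
ee_rot: [2.806, 1.409, 0.009]
force: [0.2, -0.2, -0.5]
width: 0.58
gripper_force: 20.0
(array([ 9.01, 15.13,  0.72]), array([  0.33,  -0.14, -39.89]))
```

```bash
python3 -m creep '4 2 3.5 0 0 0 -9; 4 4 7 0 0 0 -18; 4 6.5 11 0 0 0 -27; 4 8.5 14.2 0 0 0 -35; 4 9 15.1 0 0 0 -40' >/dev/null; python3 -m creep '4 0 0 0 0 0 0;4 0 0 0 0 0 0;4 0 0 0 0 0 0'
python3 - <<'E'
from h import *
print(togo(.6079,.0475,.0725,np.pi/2+.056))
E
```

```text
clock: 12.25
position: [0.6053, 0.0473, 0.2332]
ee_rot: [2.157, 2.284, -0.001]
force: [0.1, -0.4, -0.4]
width: 0.578
gripper_force: 20.0
(array([1.000e-02, 2.600e-01, 1.607e+01]), array([-0.01,  0.02,  0.09]))
```

```bash
python3 -m creep '4 0 .26 4 0 0 0; 4 0 .26 9 0 0 0; 4 0 .26 13 0 0 0; 4 0 .26 15.3 0 0 0;4 0 .26 15.3 0 0 0'>/dev/null; python3 -m creep '4 0 0 0 0 0 0;4 0 0 0 0 0 0;4 0 0 0 0 0 0'
python3 - <<'E'
from h import *
print(togo(.6079,.0475,.072,np.pi/2+.056))
E
```

```text
clock: 13.25
position: [0.6092, 0.0473, 0.0813]
ee_rot: [2.155, 2.284, 0.002]
force: [-0.6, 0.2, -1.7]
width: 0.577
gripper_force: 20.0
(array([ 0.02, -0.13,  0.93]), array([0.1 , 0.  , 0.11]))
```

```bash
python3 -m creep '4 0 -.13 .5 0 0 0;4 0 -.13 .8 0 0 0;4 0 -.13 .9 0 0 0;4 0 -.13 .9 0 0 0;4 0 -.13 .9 0 0 0'; python3 -m creep '5.8 0 0 0 0 0 0;6.6 0 0 0 0 0 0;7.8 0 0 0 0 0 0; 7.8 0 0 0 0 0 0'; python3 -m creep '7.8 0 0 -3 0 0 0; 7.8 0 0 -8 0 0 0; 7.8 0 0 -13 0 0 0; 7.8 0 0 -17.5 0 0 0;7.8 0 0 -17.5 0 0 0'
python3 - <<'E'
from h import *
print(togo(.438,-.1,.25,np.pi/2+.056))
E
```

```text
clock: 13.88
position: [0.6072, 0.0472, 0.0719]
ee_rot: [2.156, 2.285, -0.001]
force: [-3.0, -0.4, 9.9]
width: 0.576
gripper_force: 20.0
clock: 14.38
position: [0.6073, 0.0472, 0.0711]
ee_rot: [-2.156, -2.285, 0.0]
force: [0.6, 0.2, 0.1]
width: 0.838
gripper_force: 0.0
clock: 15.0
position: [0.6092, 0.0479, 0.2503]
ee_rot: [2.153, 2.282, 0.008]
force: [0.2, -1.0, -0.7]
width: 0.853
gripper_force: 0.0
(array([-13.78, -17.95,  -0.11]), array([ 0.4 , -0.03,  0.11]))
```

```bash
python3 -m creep '7.8 -2.7 -3.6 0 0 0 0; 7.8 -6 -7.5 0 0 0 0; 7.8 -9.2 -11.8 0 0 0 0; 7.8 -12.4 -15.8 0 0 0 0;7.8 -13.8 -17.9 0 0 0 0' >/dev/null; python3 -m creep '7.8 0 0 0 0 0 0;7.8 0 0 0 0 0 0;7.8 0 0 0 0 0 0'
python3 - <<'E'
from h import *
c=cam('wrist'); im=vision.get_image('wrist'); cv2.imwrite('pics/w4.png',im[:,:,::-1]); np.save('w4.npy',np.array(c,dtype=object),allow_pickle=True)
h=cv2.cvtColor(im,cv2.COLOR_RGB2HSV); m=cv2.inRange(h,(0,60,150),(12,150,255)); m[:100]=0;m[300:]=0;m[:,:250]=0;m[:,400:]=0
k=max(cv2.findContours(m,0,1)[0],key=cv2.contourArea); e=cv2.fitEllipse(cv2.convexHull(k)); print(e,plane(c,*e[0],.097))
o=np.load('w3.npy',allow_pickle=True); print(tri(ray(tuple(o),326.05,276.68),ray(c,*e[0])))
u,v=map(int,e[0]); cv2.imwrite('pics/w4c.png',cv2.resize(im[v-60:v+60,u-75:u+75],None,fx=5,fy=5,interpolation=2)[:,:,::-1])
E
```

```text
clock: 16.0
position: [0.4373, -0.1001, 0.246]
ee_rot: [-2.154, -2.286, -0.001]
force: [-0.4, 0.8, 0.3]
width: 0.853
gripper_force: 0.0
((325.8481750488281, 153.08163452148438), (63.66779327392578, 65.97644805908203), 174.54644775390625) [ 0.43893593 -0.04196319  0.097     ]
(array([ 0.43896718, -0.0419218 ,  0.09751404]), [np.float64(0.0), np.float64(0.0)])
```

View pics/w4c.png

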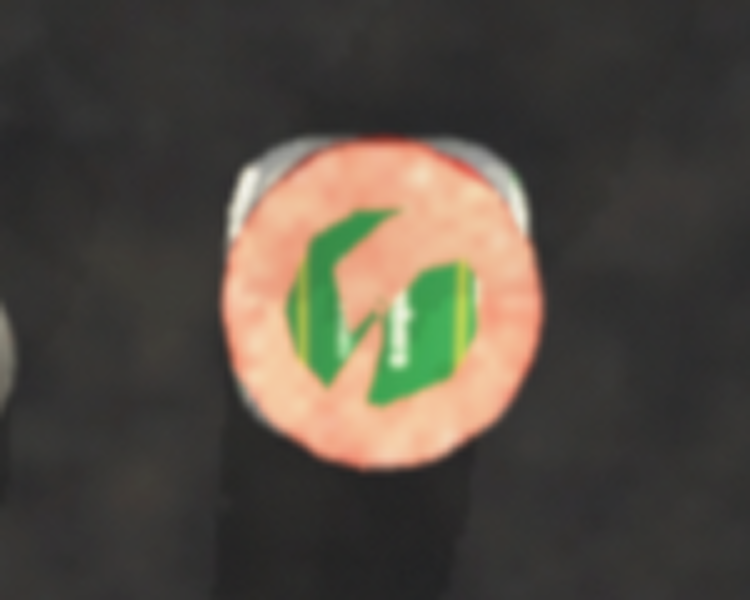

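The short jar's flat sides are parallel to the tool axes, and the two-view cap height is 97.5 mm at (0.439, -0.042). I'll grasp it with a reduced opening to stay clear of the small bottle.

```bash
python3 -m creep '6.4 2.5 .3 2 0 0 0; 6.4 5 .45 5 0 0 0; 6.4 5.8 .5 8 0 0 0; 6.4 5.8 .5 9 0 0 0;6.4 5.8 .5 9 0 0 0' >/dev/null; python3 -m creep '6.4 0 0 0 0 0 0;6.4 0 0 0 0 0 0'
python3 - <<'E'
from h import *
print(togo(.439,-.042,.06,np.pi/2+.056))
E
```

```text
clock: 16.92
position: [0.4389, -0.0432, 0.1571]
ee_rot: [2.156, 2.283, 0.001]
force: [-0.7, -0.8, 0.0]
width: 0.699
gripper_force: 0.0
(array([0.12, 0.  , 9.71]), array([0.09, 0.03, 0.07]))
```

```bash
python3 -m creep '6.4 .1 0 3 0 0 0; 6.4 .1 0 6 0 0 0; 6.4 .1 0 8.5 0 0 0; 6.4 .1 0 9.7 0 0 0;6.4 .1 0 9.7 0 0 0'; python3 -m creep '3.5 0 0 0 0 0 0;3.5 0 0 0 0 0 0;3.5 0 0 0 0 0 0;3.5 0 0 0 0 0 0' 20;  python3 -m creep '3.5 0 0 -4 0 0 0; 3.5 0 0 -9 0 0 0; 3.5 0 0 -14 0 0 0; 3.5 0 0 -18 0 0 0;3.5 0 0 -18 0 0 0'
python3 - <<'E'
from h import *
print(togo(.6200,-.1641,.24,np.pi/2+.056))
E
```

```text
clock: 17.55
position: [0.4382, -0.0418, 0.0592]
ee_rot: [-2.156, -2.285, 0.001]
force: [0.1, 0.2, 0.0]
width: 0.7
gripper_force: 0.0
clock: 18.05
position: [0.4388, -0.0419, 0.0599]
ee_rot: [2.155, 2.284, 0.001]
force: [-0.2, 0.3, 8.2]
width: 0.498
gripper_force: 20.0
clock: 18.68
position: [0.4398, -0.0417, 0.2421]
ee_rot: [2.153, 2.281, 0.005]
force: [0.6, -0.7, -1.0]
width: 0.496
gripper_force: 20.0
(array([-13.26,  17.28,   0.32]), array([0.33, 0.08, 0.1 ]))
```

```bash
python3 -m creep '3.5 -2.5 3.3 0 0 0 0; 3.5 -5.5 7.2 0 0 0 0; 3.5 -8.8 11.5 0 0 0 0; 3.5 -11.8 15.4 0 0 0 0;3.5 -13.25 17.3 0 0 0 0' >/dev/null; python3 -m creep '3.5 0 0 0 0 0 0;3.5 0 0 0 0 0 0;3.5 0 0 0 0 0 0'>/dev/null
python3 - <<'E'
from h import *
print(togo(.6200,-.1641,.078,np.pi/2+.056))
E
```

```text
(array([-0.11,  0.22, 16.11]), array([-0.04, -0.  ,  0.18]))
```

```bash
python3 -m creep '3.5 -.1 .2 4 0 0 0; 3.5 -.1 .2 9 0 0 0; 3.5 -.1 .2 13 0 0 0; 3.5 -.1 .2 15.2 0 0 0;3.5 -.1 .2 15.2 0 0 0'>/dev/null; python3 -m creep '3.5 0 0 0 0 0 0;3.5 0 0 0 0 0 0;3.5 0 0 0 0 0 0'
python3 - <<'E'
from h import *
print(togo(.6200,-.1641,.0779,np.pi/2+.056))
E
```

```text
clock: 20.68
position: [0.6212, -0.165, 0.0883]
ee_rot: [2.155, 2.284, 0.001]
force: [0.0, 0.1, -0.5]
width: 0.493
gripper_force: 20.0
(array([ 0.09, -0.11,  1.04]), array([0.09, 0.03, 0.11]))
```

```bash
python3 -m creep '3.5 .1 -.11 .6 0 0 0;3.5 .1 -.11 .9 0 0 0;3.5 .1 -.11 1 0 0 0;3.5 .1 -.11 1 0 0 0;3.5 .1 -.11 1 0 0 0'; python3 -m creep '5 0 0 0 0 0 0;6 0 0 0 0 0 0;7 0 0 0 0 0 0; 7 0 0 0 0 0 0'; python3 -m creep '7 0 0 -3 0 0 0; 7 0 0 -8 0 0 0; 7 0 0 -13 0 0 0; 7 0 0 -17 0 0 0;7 0 0 -17 0 0 0'
python3 - <<'E'
from h import *
print(togo(.445,.14,.25,np.pi/2+.056))
E
```

```text
clock: 21.3
position: [0.6192, -0.1638, 0.0779]
ee_rot: [-2.156, -2.285, 0.001]
force: [-4.8, 0.9, 9.0]
width: 0.493
gripper_force: 20.0
clock: 21.8
position: [0.6195, -0.1639, 0.0771]
ee_rot: [-2.156, -2.285, 0.0]
force: [1.0, 0.5, 0.4]
width: 0.755
gripper_force: 0.0
clock: 22.42
position: [0.6213, -0.1639, 0.251]
ee_rot: [2.152, 2.281, 0.005]
force: [0.4, 0.6, -1.2]
width: 0.764
gripper_force: 0.0
(array([ 31.36, -15.84,  -0.05]), array([0.36, 0.09, 0.11]))
```

```bash
python3 -m creep '7 4 -3 0 0 0 0; 7 9 -6 0 0 0 0; 7 14 -9 0 0 0 0; 7 19 -12 0 0 0 0;7 24 -14 0 0 0 0' >/dev/null; python3 -m creep '7 4.5 -1.4 0 0 0 0;7 7.3 -1.8 0 0 0 0;7 7.3 -1.8 0 0 0 0;7 7.3 -1.8 0 0 0 0'
python3 - <<'E'
from h import *
c=cam('wrist'); im=vision.get_image('wrist'); cv2.imwrite('pics/w5.png',im[:,:,::-1]); np.save('w5.npy',np.array(c,dtype=object),allow_pickle=True)
print(proj(c,(.445,.206,.052)))
B=[b for b in blobs(im,(0,0,100),(180,90,255),(240,80,420,230),300)]; print(B, [plane(c,*b[0],.024) for b in B])
E
```

```text
clock: 23.55
position: [0.4435, 0.1384, 0.2465]
ee_rot: [-2.156, -2.284, 0.002]
force: [0.0, -1.0, -0.2]
width: 0.765
gripper_force: 0.0
[325.64493561 136.44087625]
[(array([324.70454545, 135.94672131]), array([ 295,  106,   60,   62, 2684]))] [array([0.44464115, 0.20533635, 0.024     ])]
```

View pics/w5.png

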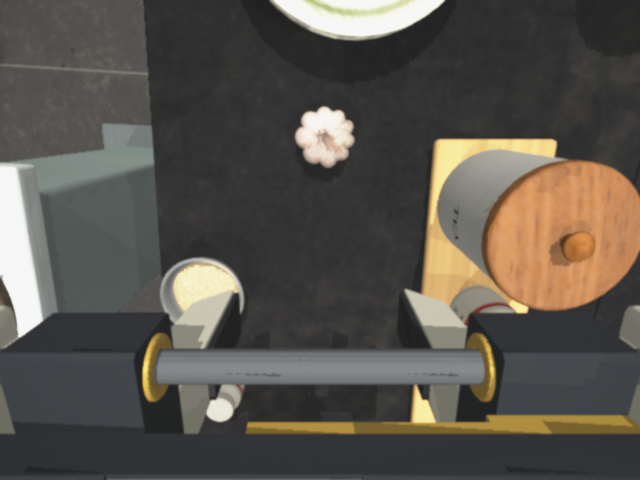

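```bash
python3 -m creep '7 2.5 .2 3 0 0 -8; 7 5 .4 7 0 0 -17; 7 6.7 .5 11 0 0 -25; 7 6.7 .5 13 0 0 -25;7 6.7 .5 13 0 0 -25' >/dev/null; python3 -m creep '7 0 0 0 0 0 0;7 0 0 0 0 0 0;7 0 0 0 0 0 0'
python3 - <<'E'
from h import *
print(togo(.4446,.2055,.028,np.pi/2+.056+np.radians(25)))
E
```

```text
clock: 24.6
position: [0.4452, 0.2065, 0.118]
ee_rot: [1.611, 2.696, 0.002]
force: [0.2, 0.3, -0.5]
width: 0.762
gripper_force: 0.0
(array([-0.05, -0.11,  9.  ]), array([0.08, 0.03, 0.08]))
```

```bash
python3 -m creep '7 -.05 -.1 4 0 0 0; 7 -.05 -.1 7 0 0 0; 7 -.05 -.1 8.5 0 0 0; 7 -.05 -.1 9 0 0 0;7 -.05 -.1 9 0 0 0'; python3 -m creep '4.5 0 0 0 0 0 0;4 0 0 0 0 0 0;4 0 0 0 0 0 0;4 0 0 0 0 0 0' 12;  python3 -m creep '4 0 0 -4 0 0 0; 4 0 0 -9 0 0 0; 4 0 0 -14 0 0 0; 4 0 0 -18 0 0 0;4 0 0 -18 0 0 0'
python3 - <<'E'
from h import *
print(togo(.455,.26,.22))
E
```

```text
clock: 25.22
position: [0.4444, 0.2059, 0.0277]
ee_rot: [1.61, 2.697, 0.001]
force: [-0.0, 0.9, 0.8]
width: 0.762
gripper_force: 0.0
clock: 25.72
position: [0.4444, 0.2058, 0.0277]
ee_rot: [1.61, 2.697, 0.001]
force: [-0.3, -1.1, 6.8]
width: 0.551
gripper_force: 12.0
clock: 26.35
position: [0.4454, 0.2066, 0.2101]
ee_rot: [1.609, 2.694, 0.007]
force: [0.0, 0.5, 0.1]
width: 0.55
gripper_force: 12.0
(array([ 4.25,  3.38, -0.98]), None)
```

```bash
python3 -m creep '4 1.5 1 -2 0 0 8; 4 3 2.3 -4 0 0 17; 4 4.2 3.4 -6 0 0 25; 4 4.2 3.4 -6 0 0 25; 4 4.2 3.4 -6 0 0 25'
python3 - <<'E'
from h import *
c=cam('wrist'); im=vision.get_image('wrist'); cv2.imwrite('pics/w6.png',im[:,:,::-1]); np.save('w6.npy',np.array(c,dtype=object),allow_pickle=True)
t=vision.get_image('top'); cv2.imwrite('pics/top1.png',t[:,:,::-1])
for z in (.037,.045): print(proj(c,(.456,.381,z)))
E
```

```text
clock: 26.98
position: [0.4535, 0.2576, 0.2657]
ee_rot: [-2.153, -2.288, 0.004]
force: [0.6, -0.5, -0.0]
width: 0.547
gripper_force: 12.0
[331.06910149  66.83533907]
[331.33524888  65.60108161]
```

View pics/w6.png

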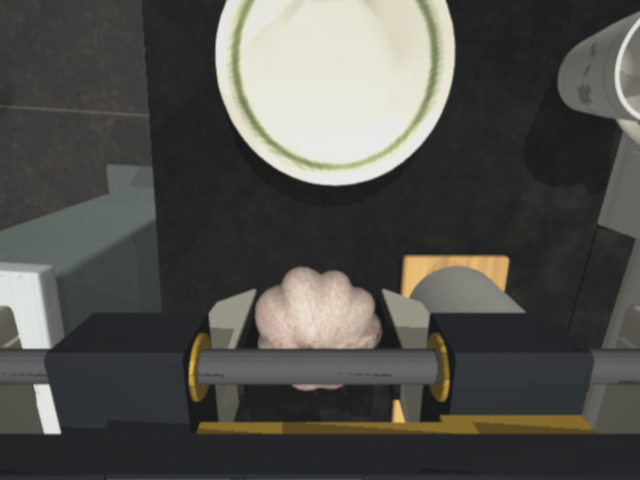

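The garlic is held, and the plate rim spans u from about 217 to 455 with its near edge at v≈185. I'll fit the rim circle on its plane in both views.

Run:
```python
from h import *
def circ(P):
    A=np.c_[2*P[:,:2],np.ones(len(P))]; s=np.linalg.lstsq(A,(P[:,:2]**2).sum(1),rcond=None)[0]; return s[0],s[1],np.sqrt(s[2]+s[0]**2+s[1]**2)
w=cv2.imread('pics/w6.png')[:,:,::-1]; c=tuple(np.load('w6.npy',allow_pickle=True)); t=cv2.imread('pics/top1.png')[:,:,::-1]; T=cam('top')
for im,cc,bx in [(w,c,(190,0,480,200)),(t,T,(100,200,225,315))]:
    x0,y0,x1,y1=bx; m=cv2.inRange(cv2.cvtColor(np.ascontiguousarray(im[y0:y1,x0:x1]),cv2.COLOR_RGB2HSV),(0,0,110),(180,120,255))
    k=max(cv2.findContours(m,0,1)[0],key=cv2.contourArea)[:,0]+[x0,y0]; k=k[(k[:,1]>3)]
    if cc is T: k=k[k[:,1]<258]   # upper half: true rim, not the stack's side
    for z in (.035,.045,.055): print(z,np.round(circ(np.array([plane(cc,u,v,z) for u,v in k])),4))
print(togo(.456,.381,.16,np.pi/2+.056))
```

```text
0.035 [0.459  0.3824 0.1019]
0.045 [0.4588 0.3811 0.0991]
0.055 [0.4585 0.3799 0.0963]
0.035 [0.4969 0.3817 0.1228]
0.045 [0.4951 0.379  0.1218]
0.055 [0.4932 0.3763 0.1208]
(array([12.34,  0.99, 10.56]), array([-0.11,  0.09,  0.19]))
```

```bash
python3 -m creep '4 3 .4 1 0 0 0; 4 7 .8 4 0 0 0; 4 11 1.2 8 0 0 0; 4 12.3 1.2 10.5 0 0 0; 4 12.3 1.2 10.5 0 0 0'>/dev/null; python3 -m creep '4 0 0 4 0 0 0;4 0 0 7 0 0 0;4 0 0 8 0 0 0;4 0 0 8 0 0 0;4 0 0 8 0 0 0'
python3 - <<'E'
from h import *
print(togo(.458,.381,.065,np.pi/2+.056))
E
```

```text
clock: 28.32
position: [0.4596, 0.3827, 0.0838]
ee_rot: [2.156, 2.285, 0.003]
force: [-0.8, -0.1, 0.1]
width: 0.548
gripper_force: 12.0
(array([-0.16, -0.18,  1.88]), array([ 0.1 , -0.08,  0.1 ]))
```

```bash
python3 -m creep '4 -.15 -.16 .8 0 0 0;4 -.15 -.16 1.3 0 0 0;4 -.15 -.16 1.6 0 0 0;4 -.15 -.16 1.75 0 0 0;4 -.15 -.16 1.75 0 0 0'; python3 -m creep '4 0 0 0 0 0 0;4 0 0 0 0 0 0'
```

```text
clock: 28.95
position: [0.4573, 0.3808, 0.0647]
ee_rot: [-2.156, -2.285, -0.0]
force: [0.9, 0.1, 0.1]
width: 0.551
gripper_force: 12.0
clock: 29.2
position: [0.4574, 0.3806, 0.0647]
ee_rot: [2.156, 2.285, 0.0]
force: [0.7, 0.7, -1.2]
width: 0.549
gripper_force: 12.0
```

```bash
python3 -m creep '4 0 0 .05 0 0 0;4 0 0 .1 0 0 0;4 0 0 .1 0 0 0'; python3 -m creep '4 0 0 .05 0 0 0;4 0 0 .1 0 0 0;4 0 0 .1 0 0 0'
```

```text
clock: 29.58
position: [0.4574, 0.3808, 0.0644]
ee_rot: [2.156, 2.285, 0.001]
force: [-1.2, -0.7, 8.3]
width: 0.547
gripper_force: 12.0
clock: 29.95
position: [0.4574, 0.3809, 0.0641]
ee_rot: [2.155, 2.285, 0.001]
force: [-2.7, -4.7, 15.2]
width: 0.547
gripper_force: 12.0
```

Contact made. I'll release, raise the hand and check the result.

```bash
python3 -m creep '4.8 0 0 -.1 0 0 0;5.6 0 0 -.1 0 0 0;6.8 0 0 -.1 0 0 0; 6.8 0 0 -.1 0 0 0'; python3 -m creep '6.8 0 0 -3 0 0 0; 6.8 0 0 -8 0 0 0; 6.8 0 0 -13 0 0 0; 6.8 0 0 -18 0 0 0;6.8 0 0 -18 0 0 0'; python3 -m creep '6.8 -3 -5 -2 0 0 0; 6.8 -6 -9 -3 0 0 0; 6.8 -10 -12 -3 0 0 0;6.8 -14 -14 -3 0 0 0;6.8 -18 -15 -3 0 0 0'; python3 -m creep '6.8 -4 -1 0 0 0 0; 6.8 -9 -2 0 0 0 0; 6.8 -14 -3 0 0 0 0;6.8 -17 -3 0 0 0 0;6.8 -17 -3 0 0 0 0'
python3 - <<'E'
from h import *
w=vision.get_image('scene'); cv2.imwrite('pics/s2.png',cv2.resize(w[130:400,150:440],None,fx=2.0,fy=2.0,interpolation=2)[:,:,::-1])
t=vision.get_image('top'); cv2.imwrite('pics/top2.png',t[:,:,::-1])
E
```

```text
clock: 30.45
position: [0.4574, 0.3806, 0.0635]
ee_rot: [-2.156, -2.285, 0.0]
force: [-0.6, -0.4, -0.6]
width: 0.734
gripper_force: 0.0
clock: 31.08
position: [0.4585, 0.3825, 0.2479]
ee_rot: [2.156, 2.285, 0.011]
force: [0.8, -0.9, -0.6]
width: 0.742
gripper_force: 0.0
clock: 31.7
position: [0.3167, 0.1905, 0.2728]
ee_rot: [2.155, 2.285, -0.002]
force: [0.4, -0.2, -0.0]
width: 0.745
gripper_force: 0.0
clock: 32.33
position: [0.2974, 0.0189, 0.273]
ee_rot: [-2.161, -2.28, 0.002]
force: [0.2, 1.1, -0.4]
width: 0.739
gripper_force: 0.0
```

View pics/s2.png

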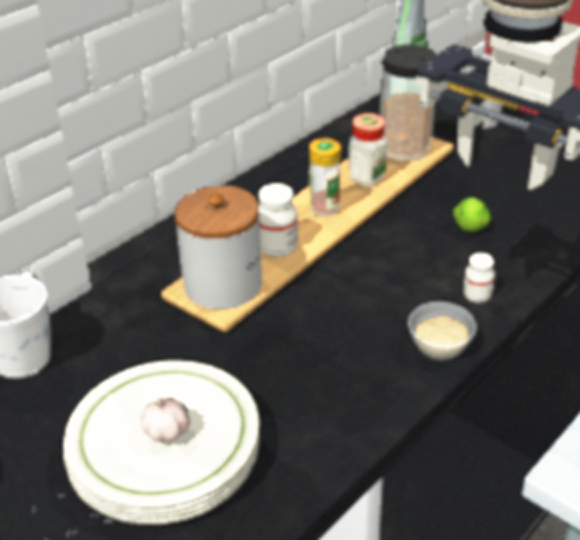

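View pics/top2.png

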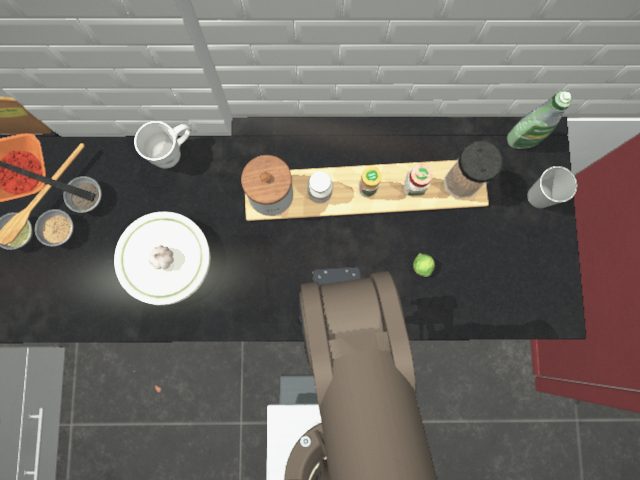

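Everything stands upright in the right order: salt at (320,184), tall jar at (371,178) and short jar at (419,178). The garlic is at (161,257) in the plate's middle, and the lime hasn't moved. I'll run one numeric check.

Run:
```python
from h import *
t=cv2.imread('pics/top2.png')[:,:,::-1];T=cam('top')
for n,lo,hi,b,z in [('salt',(0,0,190),(180,40,255),(300,165,340,205),.104),('tall',(18,120,90),(90,255,255),(355,160,388,196),.12),('short',(0,60,90),(14,140,255),(402,160,436,192),.115),('garlic',(0,20,60),(25,120,225),(145,240,178,275),.06)]:
    B=blobs(t,lo,hi,b,25)
    if B: 
        k=max(B,key=lambda q:q[1][4]); u=k[1]; m=(u[0]+u[2]/2-.5,u[1]+u[3]/2-.5); print(n,m,u[2:],plane(T,*m,z).round(4))
```

```text
salt (np.float64(320.0), np.float64(184.0)) [ 23  27 474] [0.5997 0.0441 0.104 ]
tall (np.float64(369.0), np.float64(182.0)) [15 11 49] [ 0.5989 -0.0558  0.12  ]
short (np.float64(421.0), np.float64(177.5)) [23 18 67] [ 0.6094 -0.1637  0.115 ]
garlic (np.float64(163.5), np.float64(256.5)) [ 20  24 225] [0.4568 0.3724 0.06  ]
```

```bash
python3 -c "
from h import *
T=cam('top')
for p in [(.6075,.047,.104),(.6134,-.058,.124),(.6195,-.164,.115),(.4574,.381,.06)]: print(proj(T,p).round(1))
print(job.sign_off())"
```

```text
[318.6 180.4]
[370.1 174.6]
[420.9 172.8]
[159.4 256.2]
the job is handed in; nothing more can be done
None
```

The job is handed in: salt bottle, tall jar and short jar stand upright in an even row on the serving board in the asked order, the garlic sits in the middle of the top plate, the lime was left alone, and it took about 32 s.

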